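# Seat the round flask in the sprung mixer cradle

### The job

The round-bottomed flask on the cork ring still has its stirring rod standing in it: first take the rod out and drop it end-down into the funnel-mouthed tube holder, all the way to the bottom, and let it go. Then take the flask by its neck, set it upright with its bulb in the sprung steel ring of the touch mixer, and press it down well past half of the ring's spring travel. Finish while still holding the flask pressed down like that; do not knock over or shove aside the other things on the bench.

Things in the scene. Friction and masses are not known exactly. Their poses are not given: they have to be found in the camera images.
- rod_center (a point): white plastic stirring rod, a plain round bar 10 mm in diameter and 160 mm long, about 25 g; the point is its middle, 80 mm from either end, own z along the rod, up. It stands loose in the flask, its foot on the flask's inside floor, upright or leaning a few degrees; about 75 mm of it show above the neck
- flask_center (a point): round-bottomed amber glass flask, about 100 g, 108 mm tall: ball bulb 64 mm across, straight neck 26 mm across from 68 to 108 mm above its lowest point, bore 15 mm, inside floor 24 mm above the lowest point. The point is on its axis 54 mm above the lowest point, z up along the neck. It sits loose and upright in the cork ring, lowest point about 18 mm above the bench
- cork_ring: fixed cork ring that carries the flask: 86 mm outside, 40 mm hole, 25 mm tall; origin at the centre of its underside on the bench
- holder_mouth (a point): fixed rod holder: dark round foot 76 mm across with one upright aluminium tube, 29 mm outside, bore 16 mm, its top 28 mm widening into a funnel 45 mm across (about 35 mm inside). The point is the centre of the mouth, 120 mm above the bench, z up; the tube's floor is 108 mm below it, so the rod, at the bottom, stands 52 mm out of the mouth
- holder: the same rod holder; origin at the centre of its underside on the bench
- cradle_seat (a point): sprung steel ring of the touch mixer: level, 74 mm outside, 48 mm hole, 10 mm thick, on three coil springs over a round grey base; spring caps stand 2 mm proud of it. The point is the centre of the ring's top, 68 mm above the bench unpressed; it moves with the ring. A seated flask has its bulb in the hole: lowest point 11 mm below this point, its half-way point 43 mm above it
- cradle (a joint): how far the sprung ring is pressed down, m: 0 up (the flask's weight alone does not move it), 0.022 at the bottom stop, half travel 0.011; it springs back. Spring force about 4 N at the start, growing by 0.4 N per mm to 13 N at the stop; ring and flask weigh about 2 N of that
- mixer: the touch mixer's fixed grey base, 116 mm across, 24 mm tall; origin at the centre of its underside, z up
- reagent: bystander: white jar, 52 mm across, 105 mm tall; origin at the centre of its underside
- beaker: bystander: clear beaker, 60 mm across, 70 mm tall; origin at the centre of its underside
- conical: bystander: clear conical flask, 68 mm across the foot, 100 mm tall; origin at the centre of its underside
- vial: bystander: small white vial, 24 mm across, 35 mm tall; origin at the centre of its underside
- weight: bystander: brass balance weight, 28 mm across, 28 mm tall; origin at the centre of its underside
- wash: bystander: white bottle, 60 mm across, 150 mm tall; origin at the centre of its underside
Mind the look-alikes: they are no part of the job. What is shaped like the mixer but orange or red is not meant.

How it is judged:
By the outcome, as a careful person would: the job done as asked, in the order asked, and still so for the second after the job is handed in, while the arm keeps its last pose, push and grip.
It also fails if it takes over 61 s, if anything falls off the work surface, if the arm or the gripper's body presses on something with over 40 N, if the wrist force passes 120 N, or if a joint passes its speed limit or range.

### The arm

A 7-joint arm with a two-finger parallel gripper is mounted at the origin on the work surface. World frame = base frame: x ahead of the robot, y to its left, z up, the work surface at z = 0. Lengths are in m, angles in rad, forces in N, time in s.
With the tool pointing down it reaches from about 0.425 to 0.925 m from the base axis. Payload 6.8 kg.
Tool frame: the origin (TCP) lies at the very end of the fingers, on their centre line; the grasp point (between the pads) lies 19 mm behind it; z points along the fingers, y is the line along which they close (so a half turn about z gives the same grasp; the last joint's range is limited). The gripper opens to 85 mm and grips with 20 to 120 N. Pads are 22 mm wide; open, the fingers measure 114 mm over their backs; the gripper's body (76 mm by 85 mm) begins 54 mm behind the grasp point. The pads swing forward as they close: fully open they stand 13 mm farther back than shut.
Start: joints at [-1.362, 0.477, 0.022, 1.555, -0.011, 1.109, -0.083], TCP at [0.21, 0.641, 0.231] pointing down, gripper open.
Joint ranges: [-2.96, 2.96], [-0.34, 2.1], [-1.41, 1.46], [0.24, 2.44], [-1.37, 4.51], [0.17, 1.92], [-2.96, 2.96]. Speed limits (rad/s): [2.39, 2.39, 3.14, 3.14, 3.14, 3.14, 3.14].

### API

Orientations are given as a unit quaternion [w, x, y, z].
In Python, from station import readout, viewer, bot gives the robot as it stands. The module is installed in compiled form; this text tells all that it offers.
- The arm moves only by the shell command python3 -m handwheel 'ROWS' [FORCE]. ROWS is JSON, a list of rows, each a list of 3 entries, a list of its own where there are three numbers: the shift along the tool's x, y, z in mm, then the turn, a rotation vector about the tool's x, y, z in degrees, then the gripper command: -1 is fully open, 1 is shut, values between are in proportion. In form: [[[x, y, z], [ax, ay, az], grip], ...]. A call has 1 to 20 rows; each row is the pose to reach, as a shift and turn from the pose commanded when the call began, along the tool's axes at that moment; what a row does not reach only later rows make up. A row lasts 1/12 s, in which the tool goes at most 41.7 mm and 7.16 degrees, less where a joint would pass 70% of its speed; a pose out of reach is approached as far as the arm can. A call with a gripper value outside its range is refused whole. The fingers move at their own pace and stop on an object; FORCE is the grip in N (left out, the last holds). Time passes only in rows, so rows that repeat a pose let the fingers close. It gives the time, the measured TCP pose, the force and the opening at its end, in the units of the state.
- readout.get_obs(): the state, without advancing time (a new reading comes with each control period).
- viewer.read_camera(name): name is "scene" or "top" or "wrist"; returns a dict with "frame" (384x512x3 uint8, red, green, blue), "fx", "fy", "cx", "cy" (pixels), "rvec" (rotation vector, rad) and "tvec" (3), from world to camera coordinates, as OpenCV has them; the wrist camera has in their place "tool_from_camera" (4x4, takes a point from camera to tool coordinates, whose origin is the TCP and whose axes are the flange's). Camera axes: x right, y down, z forward; pixel columns grow to the right and rows downward; lengths in m; the calibration is good to about 2 mm. A picture is of the moment at which its call begins: read the wrist's pose just before it. There is no depth.
- bot.hand_in(): hands the job in, once; it reports no verdict.
Trained networks look in a picture, given as the dict that the camera call returned (one of the last four; its "shot" number tells which), for a name from the list of things; names that differ only in an ending like _2 or _b are one class to them, and where a whole thing is asked for, a point or a joint stands for the part that bears it (a point fixed in the world has none). Each returns a list of dicts, best first, with "score" (0 to 1); they miss things now and then, are a little off and sometimes report something else, mostly with a low value. They report only what shows in the picture. A call takes as long as a camera call. They do not tell look-alikes from the thing itself.
- viewer.search_frame(picture, target): "rect" ([centre column, centre row, width, height] in pixels, round what is visible of it).
- viewer.outline_of(picture, target): "mask" (384x512 bool, what is visible of it) and "rect" ([centre column, centre row, width, height] in pixels, round what is visible of it).
The state is a dict: "t": time; "q": joint angles; "joint_vel": joint speeds; "joint_torque": joint torques, N m; "eef_pos": TCP position; "tool_rot": TCP orientation; "contact_force": force on the tool from outside, world axes, zero at the start; "torque": the same for the moment, N m; "gripper_width": opening from 0.0 (shut) to 1.0 (fully open).
Only numpy, scipy, OpenCV 4.12 (cv2) and the standard library are available. Lean on these libraries where they do the work, as an engineer would, in place of code of your own. Each camera call takes 0.05 s, during which the arm holds its last target. There are 200 camera calls.

## Working session

There is one attempt and no reset: what is moved stays moved. The work goes in short steps, Python scripts to look and compute and a shell command to move; the robot and the scene stay as the last step left them, time stands still between calls to the robot, and variables do not carry over. Pictures are saved under pics/ and viewed, on a budget of 10 in all, crops included, one or two more only if the job needs it, and the job is handed in when it is done.

```bash
mkdir -p pics
cat > h.py <<'E'
import numpy as np, cv2
from scipy.spatial.transform import Rotation as R
from station import readout, viewer, bot
def ext(p):
    if "rvec" in p:
        Rm=cv2.Rodrigues(np.array(p["rvec"],float))[0]; t=np.array(p["tvec"],float).ravel()
        return Rm.T, -Rm.T@t
    o=p["obs"]; T=np.array(p["tool_from_camera"]); q=o["tool_rot"]
    Rt=R.from_quat([q[1],q[2],q[3],q[0]]).as_matrix()
    return Rt@T[:3,:3], Rt@T[:3,3]+np.array(o["eef_pos"])
def cam(n):
    o=readout.get_obs(); p=viewer.read_camera(n); p["obs"]=o; return p
def ray(p,u,v):
    Rm,c=ext(p); d=Rm@np.array([(u-p["cx"])/p["fx"],(v-p["cy"])/p["fy"],1]); return c,d/np.linalg.norm(d)
def atz(p,u,v,z):
    c,d=ray(p,u,v); return c+d*(z-c[2])/d[2]
def proj(p,X):
    Rm,c=ext(p); x=Rm.T@(np.array(X)-c); return np.array([p["fx"]*x[0]/x[2]+p["cx"],p["fy"]*x[1]/x[2]+p["cy"]])
def tri(rs):
    A=np.zeros((3,3));b=np.zeros(3)
    for c,d in rs:
        M=np.eye(3)-np.outer(d,d);A+=M;b+=M@c
    return np.linalg.solve(A,b)
def tool(X,o=None):
    "world point -> tool coords mm"
    o=o or readout.get_obs();q=o["tool_rot"]
    return 1000*R.from_quat([q[1],q[2],q[3],q[0]]).as_matrix().T@(np.array(X)-o["eef_pos"])
def save(p,n): cv2.imwrite("pics/"+n,p["frame"][:,:,::-1])
E
python3 - <<'E'
from h import *
np.set_printoptions(precision=3,suppress=True)
o=readout.get_obs();print(o)
for n in("top","scene"):
    p=cam(n);save(p,n+".png");print(n,ext(p)[1])
    for t in ["rod_center","flask_center","cork_ring","holder","cradle_seat","mixer","reagent","beaker","conical","vial","weight","wash"]:
        print(t,[(round(d["score"],2),np.round(d["rect"]).astype(int).tolist(), atz(p,d["rect"][0],d["rect"][1],0.03).round(3).tolist()) for d in viewer.search_frame(p,t)[:3]])
E
```

```text
{'t': 0.0, 'q': array([-1.362,  0.478,  0.022,  1.556, -0.012,  1.109, -0.083]), 'joint_vel': array([ 0.001, -0.   ,  0.001,  0.001, -0.001,  0.   , -0.   ]), 'joint_torque': array([ -0.   , -59.644,   1.607, -28.12 ,   0.012,   0.009,   0.   ]), 'eef_pos': array([0.21 , 0.641, 0.23 ]), 'tool_rot': array([-0.   ,  0.158,  0.987, -0.001]), 'contact_force': array([-0.126,  0.272,  0.078]), 'torque': array([-0.009, -0.031,  0.006]), 'gripper_width': 1.0013328122976801}
top [0.29  0.004 1.111]
rod_center [(0.66, [329, 195, 27, 26], [0.501, -0.211, 0.03])]
flask_center [(0.58, [277, 176, 22, 21], [0.562, -0.045, 0.03])]
cork_ring [(0.75, [272, 178, 26, 26], [0.557, -0.028, 0.03]), (0.43, [320, 145, 21, 26], [0.669, -0.185, 0.03])]
holder [(0.86, [197, 190, 28, 26], [0.515, 0.208, 0.03])]
cradle_seat [(0.84, [388, 214, 30, 24], [0.443, -0.392, 0.03]), (0.8, [329, 262, 26, 24], [0.294, -0.204, 0.03]), (0.61, [331, 199, 32, 27], [0.49, -0.216, 0.03])]
mixer [(0.73, [384, 219, 38, 38], [0.428, -0.379, 0.03]), (0.67, [322, 267, 40, 40], [0.279, -0.183, 0.03]), (0.17, [275, 177, 21, 20], [0.559
[... 700 characters left out ...]
 28, 49], [0.481, 0.215, 0.03])]
cradle_seat [(0.83, [187, 179, 29, 25], [0.267, -0.192, 0.03]), (0.77, [175, 220, 30, 26], [0.47, -0.206, 0.03]), (0.71, [246, 194, 2, 37], [0.364, -0.015, 0.03])]
mixer [(0.67, [188, 185, 35, 38], [0.305, -0.184, 0.03]), (0.63, [112, 216, 43, 43], [0.442, -0.374, 0.03]), (0.57, [174, 224, 44, 42], [0.487, -0.205, 0.03])]
reagent [(0.75, [342, 261, 30, 47], [0.649, 0.19, 0.03])]
beaker [(0.72, [173, 273, 28, 48], [0.659, -0.189, 0.03])]
conical [(0.96, [96, 275, 34, 49], [0.655, -0.356, 0.03])]
vial [(0.31, [175, 224, 43, 44], [0.489, -0.204, 0.03])]
weight [(0.68, [288, 202, 7, 16], [0.41, 0.101, 0.03])]
wash [(0.76, [434, 249, 37, 66], [0.622, 0.42, 0.03])]
```

Run:
```python
import cv2
a=cv2.imread("pics/top.png")[110:300,110:430];b=cv2.imread("pics/scene.png")[150:310,60:470]
a=cv2.resize(a,None,fx=1.6,fy=1.6,interpolation=3);b=cv2.resize(b,None,fx=1.6,fy=1.6,interpolation=3)
import numpy as np
w=max(a.shape[1],b.shape[1]);f=lambda i:cv2.copyMakeBorder(i,0,0,0,w-i.shape[1],0)
cv2.imwrite("pics/c1.png",np.vstack([f(a),f(b)]))
```

```text
(no output)
```

View pics/c1.png

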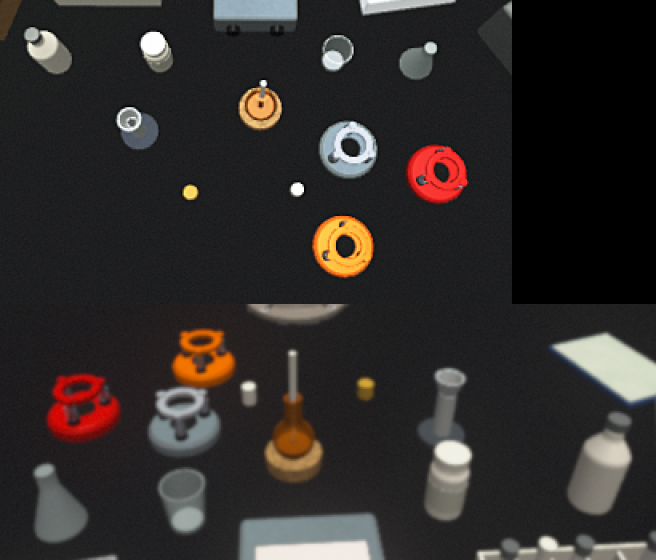

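The crops show the grey mixer at about top px (328,203), the flask on its cork at (273,176), the rod tip at (274,163) and the holder mouth at (191,185). The orange and red mixers are decoys.

Run:
```python
from h import *
np.set_printoptions(precision=3,suppress=True)
p=cam("top");s=cam("scene");o=p["obs"]
k=lambda x,y:(110+x/1.6,110+y/1.6); ks=lambda x,y:(60+x/1.6,150+(y-304)/1.6)
for n,a,b,z in [("rodtip",k(263,84),ks(292,351),.202),("mouth",k(129,120),ks(450,379),.12),("ring",k(353,146),ks(182,402),.068)]:
    X=tri([ray(p,*a),ray(s,*b)]);print(n,atz(p,*a,z),atz(s,*b,z),"tri",X)
for n,t in(("wash",.15),("conical",.1),("reagent",.105)): pass
print(tool([.56,-.03,.30],o))
w=cam("wrist");print(np.array(w["tool_from_camera"]),w["fx"])
```

```text
rodtip [ 0.558 -0.031  0.202] [ 0.559 -0.03   0.202] tri [ 0.558 -0.031  0.202]
mouth [0.512 0.211 0.12 ] [0.522 0.21  0.12 ] tri [0.513 0.213 0.114]
ring [ 0.476 -0.207  0.068] [ 0.484 -0.203  0.068] tri [ 0.476 -0.206  0.063]
[-541.497 -529.061  -68.71 ]
[[ 0.001 -0.958 -0.286  0.073]
 [ 1.     0.001  0.     0.   ]
 [-0.    -0.286  0.958 -0.142]
 [ 0.     0.     0.     1.   ]] 319.1369352039149
```

```bash
python3 -m handwheel '[[[-422,-313,-20],[0,0,0],-1],[[-422,-313,-20],[0,0,0],-1],[[-422,-313,-20],[0,0,0],-1],[[-422,-313,-20],[0,0,0],-1],[[-422,-313,-20],[0,0,0],-1],[[-422,-313,-20],[0,0,0],-1],[[-422,-313,-20],[0,0,0],-1],[[-422,-313,-20],[0,0,0],-1],[[-422,-313,-20],[0,0,0],-1],[[-422,-313,-20],[0,0,0],-1],[[-422,-313,-20],[0,0,0],-1],[[-422,-313,-20],[0,0,0],-1],[[-422,-313,-20],[0,0,0],-1],[[-422,-313,-20],[0,0,0],-1],[[-422,-313,-20],[0,0,0],-1],[[-422,-313,-20],[0,0,0],-1],[[-422,-313,-20],[0,0,0],-1]]'
python3 - <<'E'
from h import *
np.set_printoptions(precision=4,suppress=True)
w=cam("wrist");save(w,"w1.png")
for t in("holder","holder_mouth"):
  for d in viewer.outline_of(w,t)[:2]: print(t,d["score"],d["rect"],atz(w,d["rect"][0],d["rect"][1],.12))
print(proj(w,[.513,.212,.12]),tool([.558,-.031,.29]))
E
```

```text
t: 2.87
eef_pos: [0.5128, 0.2142, 0.2512]
tool_rot: [-0.0, 0.156, 0.988, 0.0]
contact_force: [0.0, -0.0, 0.7]
gripper_width: 1.001
holder 0.93 [255.8, 166.6, 63.7, 77.6] [0.4999 0.22   0.12  ]
holder 0.25 [452.6, 253.8, 116.8, 97.5] [0.6378 0.3717 0.12  ]
holder_mouth 0.65 [254.4, 168.6, 60.1, 75.5] [0.5012 0.2183 0.12  ]
[251.7803 183.1623] [-118.4516 -218.9759  -38.8428]
```

View pics/w1.png

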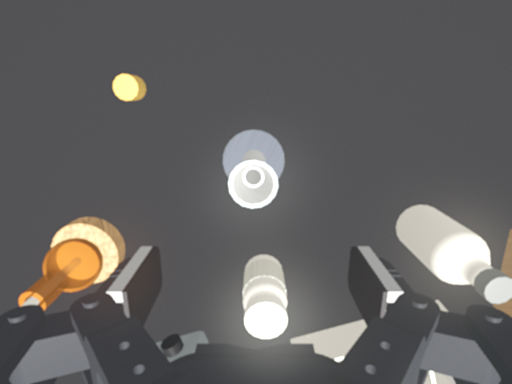

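The wrist view shows the holder mouth rim centred at about (253,183), within 1–2 px of my prediction. The reagent jar stands behind it and is clear.

```bash
python3 - <<'E'
from h import *
w=cam("wrist");print(atz(w,253.3,183.5,.12))
E
python3 -m handwheel '[[[-118,-219,-39],[0,0,0],-1],[[-118,-219,-39],[0,0,0],-1],[[-118,-219,-39],[0,0,0],-1],[[-118,-219,-39],[0,0,0],-1],[[-118,-219,-39],[0,0,0],-1],[[-118,-219,-39],[0,0,0],-1],[[-118,-219,-39],[0,0,0],-1],[[-118,-219,-39],[0,0,0],-1],[[-118,-219,-39],[0,0,0],-1],[[-118,-219,-39],[0,0,0],-1]]'
python3 - <<'E'
from h import *
np.set_printoptions(precision=4,suppress=True)
w=cam("wrist");save(w,"w2.png")
for t in("rod_center","flask_center","cork_ring","cradle_seat"):
  for d in viewer.outline_of(w,t)[:2]: print(t,d["score"],d["rect"])
for X in([.558,-.031,.202],[.558,-.031,.126],[.558,-.031,.025],[.476,-.206,.068]): print(proj(w,X))
E
```

```text
[0.51395444 0.21278547 0.12      ]
t: 3.9
eef_pos: [0.5575, -0.0301, 0.2899]
tool_rot: [-0.0, 0.156, 0.988, 0.0]
contact_force: [0.7, 0.0, -0.6]
gripper_width: 1.002
rod_center 0.64 [86.2, 145.1, 83.1, 70.1]
flask_center 0.61 [255.4, 160.2, 49.5, 52.0]
cork_ring 0.64 [255.8, 154.9, 70.0, 58.1]
cradle_seat 0.69 [85.5, 145.1, 81.1, 72.7]
cradle_seat 0.61 [44.5, 6.8, 32.6, 13.6]
[253.1465 198.0467]
[253.4113 174.5323]
[253.618  156.1796]
[ 84.8813 141.9669]
```

View pics/w2.png

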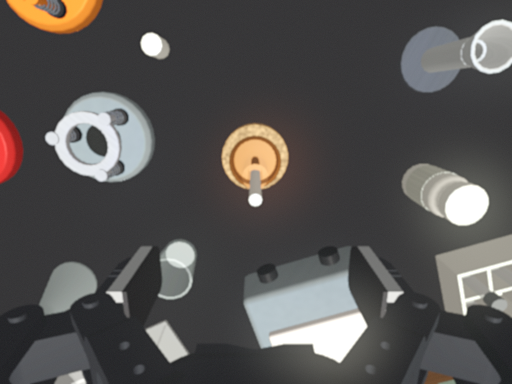

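The rod tip shows at (255,200), the cork centred at (255,156), and the mixer ring at about (87,145).

Run:
```python
from h import *
np.set_printoptions(precision=4,suppress=True)
w=cam("wrist");s=cam("scene")
f=cv2.resize(w["frame"][115:215,215:295,::-1],None,fx=6,fy=6,interpolation=3);cv2.imwrite("pics/z2.png",f)
print("tip",atz(w,255.3,200,.202),"cork",atz(w,255.5,156,.025),"ring",atz(w,87,145,.068),"tooltip",tool(atz(w,255.3,200,.202)))
print(np.array(readout.get_obs()["q"]))
```

```text
tip [ 0.5602 -0.0311  0.202 ] cork [ 0.5588 -0.0299  0.025 ] ring [ 0.4799 -0.2066  0.068 ] tooltip [-2.2991  1.3924 88.2122]
[-0.3648  0.2366  0.3738  1.7869 -0.0946  1.1357  1.2945]
```

View pics/z2.png

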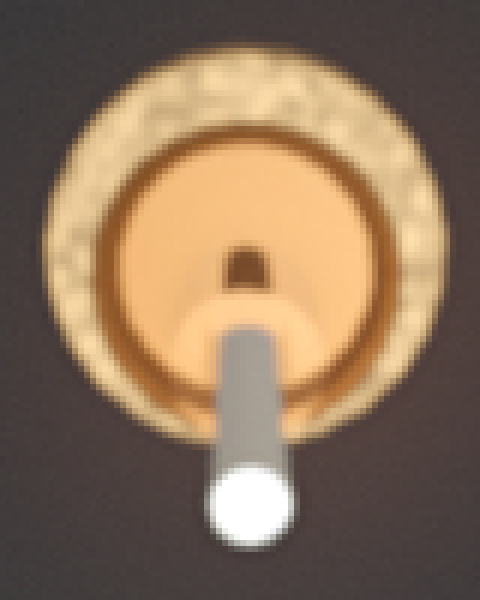

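The zoom shows the rod practically upright, its tip at about px (257,199.5) and no lean over about 1°. I'll grasp it about 20 mm below its top.

```bash
python3 -m handwheel '[[[-2,1,40],[0,0,0],-1],[[-2,1,75],[0,0,0],-1],[[-2,1,105],[0,0,0],-1],[[-2,1,127],[0,0,0],-1],[[-2,1,127],[0,0,0],-1],[[-2,1,127],[0,0,0],-1],[[-2,1,127],[0,0,0],1],[[-2,1,127],[0,0,0],1],[[-2,1,127],[0,0,0],1],[[-2,1,127],[0,0,0],1],[[-2,1,127],[0,0,0],1],[[-2,1,127],[0,0,0],1],[[-2,1,127],[0,0,0],1],[[-2,1,127],[0,0,0],1],[[-2,1,127],[0,0,0],1],[[-2,1,127],[0,0,0],1],[[-2,1,127],[0,0,0],1],[[-2,1,127],[0,0,0],1]]' 30
```

```text
t: 5.75
eef_pos: [0.5602, -0.0319, 0.1636]
tool_rot: [0.0, 0.158, 0.987, 0.0]
contact_force: [-0.1, 0.3, 4.0]
gripper_width: 0.106
```

```bash
python3 -m handwheel '[[[0,0,-10],[0,0,0],1],[[0,0,-25],[0,0,0],1],[[0,0,-45],[0,0,0],1],[[0,0,-65],[0,0,0],1],[[0,0,-90],[0,0,0],1],[[0,0,-115],[0,0,0],1],[[0,0,-115],[0,0,0],1],[[0,0,-115],[0,0,0],1]]'
python3 - <<'E'
from h import *
np.set_printoptions(precision=4,suppress=True)
w=cam("wrist");s=cam("scene");save(w,"w3.png")
a=w["frame"][100:384,130:382];b=s["frame"][130:270,150:370]
a=cv2.resize(a,None,fx=1.6,fy=1.6,interpolation=3);b=cv2.resize(b,(400,255),interpolation=3)
b=cv2.copyMakeBorder(b,0,a.shape[0]-255,0,0,0)
cv2.imwrite("pics/c3.png",np.hstack([a,b])[:,:,::-1]);print(readout.get_obs()["gripper_width"],tool([.514,.213,.27]))
for t in("flask_center","rod_center"):
  for d in viewer.search_frame(s,t)[:2]: print(t,d["score"],d["rect"])
E
```

```text
t: 6.42
eef_pos: [0.5603, -0.0323, 0.2797]
tool_rot: [0.001, 0.158, 0.987, 0.0]
contact_force: [-0.4, -0.2, -0.8]
gripper_width: 0.107
0.10760336054392879 [119.1565 218.8133   7.5443]
flask_center 0.88 [241.3, 227.1, 26.8, 42.5]
flask_center 0.39 [173.8, 271.6, 25.7, 44.3]
rod_center 0.83 [242.5, 166.3, 4.2, 67.2]
```

View pics/c3.png

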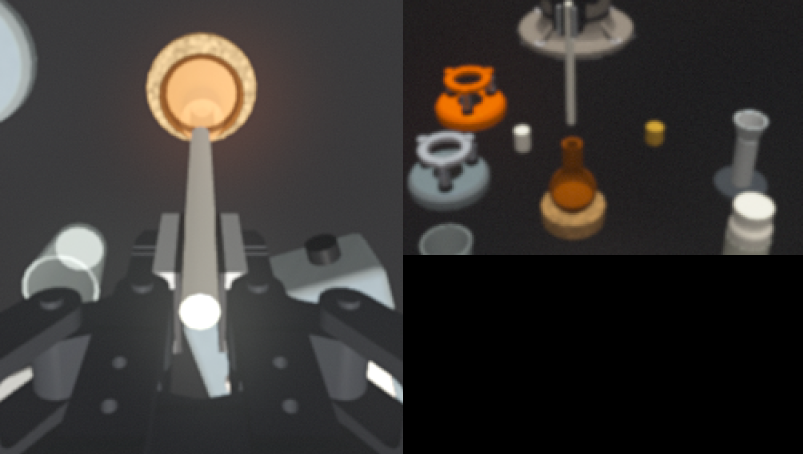

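The rod is held upright and clear of the flask, which is still seated. Its foot shows at about wrist px (255,181). I'll carry it over the holder.

```bash
python3 -m handwheel '[[[20,37,0],[0,0,0],1],[[38,70,0],[0,0,0],1],[[57,105,0],[0,0,0],1],[[76,140,0],[0,0,0],1],[[95,175,0],[0,0,0],1],[[110,202,0],[0,0,0],1],[[119,219,0],[0,0,0],1],[[119,219,0],[0,0,0],1],[[119,219,0],[0,0,0],1],[[119,219,0],[0,0,0],1]]'
python3 - <<'E'
from h import *
np.set_printoptions(precision=4,suppress=True)
w=cam("wrist");o=w["obs"];z=o["eef_pos"][2]-.163+.042;print("foot now",tool(atz(w,255,181,z)),z)
f=w["frame"][140:260,190:320,::-1];cv2.imwrite("pics/z4.png",cv2.resize(f,None,fx=5,fy=5,interpolation=3))
print(o["eef_pos"],tool([.514,.213,.12]),proj(w,[.514,.213,.12]))
E
```

```text
t: 7.45
eef_pos: [0.5149, 0.2119, 0.2775]
tool_rot: [-0.0, 0.158, 0.987, -0.001]
contact_force: [0.1, -1.1, -1.8]
gripper_width: 0.104
foot now [  4.1285   0.9493 121.2499] 0.15647448897761013
[0.5149 0.2119 0.2775] [  1.531    1.2684 157.723 ] [255.281  173.9893]
```

View pics/z4.png

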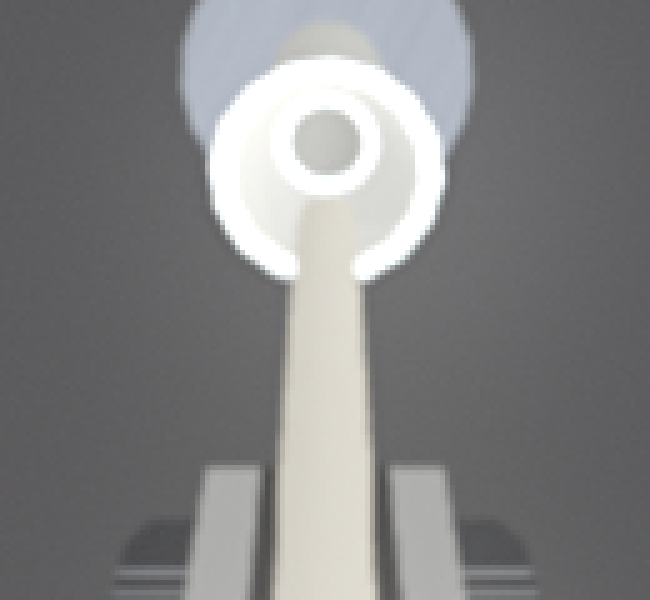

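The funnel rim is centred at (255.4,174) as predicted, and the rod foot is about 2 mm off along tool x. I'll lower it with that correction.

```bash
python3 -m handwheel '[[[2,0,15],[0,0,0],1],[[2,0,30],[0,0,0],1],[[2,0,45],[0,0,0],1],[[2,0,58],[0,0,0],1],[[2,0,68],[0,0,0],1],[[2,0,78],[0,0,0],1],[[2,0,90],[0,0,0],1],[[2,0,90],[0,0,0],1],[[2,0,90],[0,0,0],1]]'
```

```text
t: 8.25
eef_pos: [0.5131, 0.2131, 0.188]
tool_rot: [-0.0, 0.158, 0.987, -0.0]
contact_force: [-0.3, 0.2, 0.7]
gripper_width: 0.111
```

No contact force, so the rod is in the bore. I'll lower it to just above the floor and release.

```bash
python3 -m handwheel '[[[0,0,15],[0,0,0],1],[[0,0,30],[0,0,0],1],[[0,0,42],[0,0,0],1],[[0,0,48],[0,0,0],1],[[0,0,48],[0,0,0],1],[[0,0,48],[0,0,0],0.4],[[0,0,48],[0,0,0],0.4],[[0,0,48],[0,0,0],0],[[0,0,48],[0,0,0],0],[[0,0,48],[0,0,0],0],[[0,0,48],[0,0,0],0],[[0,0,48],[0,0,0],0]]'
python3 -m handwheel '[[[0,0,-20],[0,0,0],-1],[[0,0,-50],[0,0,0],-1],[[0,0,-85],[0,0,0],-1],[[0,0,-120],[0,0,0],-1],[[0,0,-150],[0,0,0],-1],[[0,0,-150],[0,0,0],-1],[[0,0,-150],[0,0,0],-1]]'
python3 - <<'E'
from h import *
np.set_printoptions(precision=4,suppress=True)
w=cam("wrist");s=cam("scene")
f=w["frame"][120:300,170:340,::-1];f=cv2.resize(f,(425,450),interpolation=3)
g=cv2.resize(s["frame"][180:270,280:380,::-1],(375,450),interpolation=3)
cv2.imwrite("pics/z5.png",np.hstack([f,g]))
print(readout.get_obs()["eef_pos"],"rod top pred",proj(w,[.514,.213,.172]),proj(s,[.514,.213,.172]),proj(s,[.514,.213,.12]))
for t in("rod_center","holder"):
  for d in viewer.search_frame(s,t)[:2]: print(t,d["score"],d["rect"])
X=[.5590,-.030,.30];print("to flask",tool(X))
E
```

```text
t: 9.25
eef_pos: [0.5132, 0.2138, 0.1405]
tool_rot: [0.0, 0.158, 0.987, 0.0]
contact_force: [-0.1, 0.7, 0.1]
gripper_width: 0.501
t: 9.83
eef_pos: [0.5141, 0.2142, 0.2923]
tool_rot: [0.002, 0.158, 0.987, 0.001]
contact_force: [-0.7, 0.2, -0.3]
gripper_width: 1.0
[0.5126 0.2136 0.2895] rod top pred [252.2587 185.3885] [344.4992 176.8161] [341.4496 194.9628]
rod_center 0.45 [335.1, 211.7, 29.8, 53.8]
holder 0.8 [334.9, 216.0, 29.6, 54.2]
holder 0.45 [175.8, 216.6, 32.7, 34.2]
to flask [-120.1876 -216.806   -10.9869]
```

View pics/z5.png

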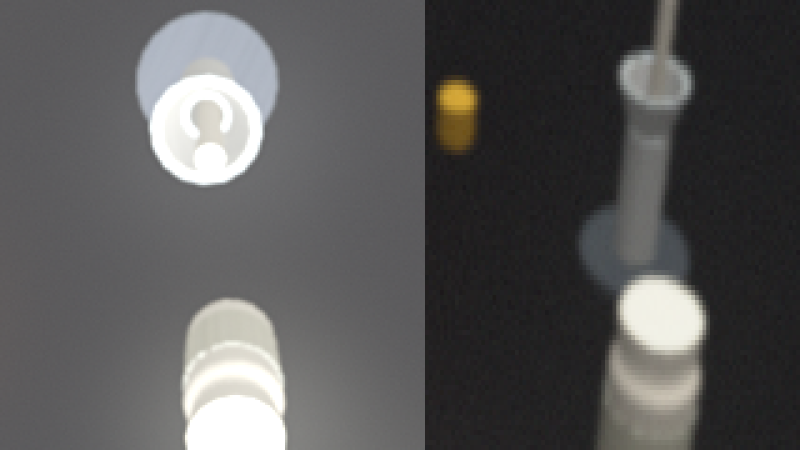

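The rod stands in the holder, its top at wrist px (254,183) against a predicted (252,185) for fully bottomed, so it is at the bottom and free. Next is the flask.

```bash
python3 -m handwheel '[[[-20,-36,-3],[0,0,0],-1],[[-40,-72,-3],[0,0,0],-1],[[-60,-108,-3],[0,0,0],-1],[[-80,-144,-3],[0,0,0],-1],[[-98,-177,-3],[0,0,0],-1],[[-112,-202,-3],[0,0,0],-1],[[-120,-216,-3],[0,0,0],-1],[[-120,-216,-3],[0,0,0],-1],[[-120,-216,-3],[0,0,0],-1],[[-120,-216,-3],[0,0,0],-1]]'
python3 - <<'E'
from h import *
np.set_printoptions(precision=4,suppress=True)
w=cam("wrist")
f=w["frame"][125:205,205:305,::-1];cv2.imwrite("pics/z6.png",cv2.resize(f,None,fx=6,fy=6,interpolation=3))
print(readout.get_obs()["eef_pos"],tool([.559,-.0305,.089]),proj(w,[.559,-.0305,.126]),proj(w,[.559,-.0305,.025]))
E
```

```text
t: 10.87
eef_pos: [0.5595, -0.0276, 0.2923]
tool_rot: [-0.001, 0.157, 0.988, 0.0]
contact_force: [0.3, -0.0, 0.3]
gripper_width: 1.0
[ 0.5595 -0.0271  0.2925] [ -0.8758  -3.3489 203.5274] [251.2769 173.7685] [252.0363 155.759 ]
```

View pics/z6.png

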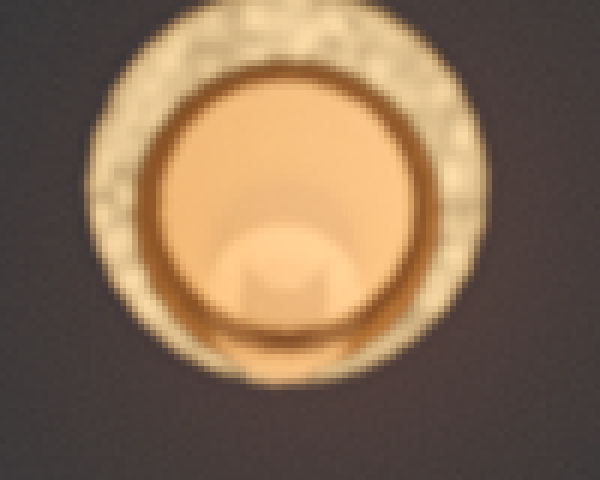

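The neck rim is centred at about px (253,176), some 1.5 mm from predicted. I'll descend and grip the neck.

```bash
python3 -m handwheel '[[[-2,-2,40],[0,0,0],-1],[[-2,-2,80],[0,0,0],-1],[[-2,-2,115],[0,0,0],-1],[[-2,-2,150],[0,0,0],-1],[[-2,-2,180],[0,0,0],-1],[[-2,-2,202],[0,0,0],-1],[[-2,-2,202],[0,0,0],-1],[[-2,-2,202],[0,0,0],-1],[[-2,-2,202],[0,0,0],1],[[-2,-2,202],[0,0,0],1],[[-2,-2,202],[0,0,0],1],[[-2,-2,202],[0,0,0],1],[[-2,-2,202],[0,0,0],1],[[-2,-2,202],[0,0,0],1],[[-2,-2,202],[0,0,0],1],[[-2,-2,202],[0,0,0],1],[[-2,-2,202],[0,0,0],1],[[-2,-2,202],[0,0,0],1],[[-2,-2,202],[0,0,0],1],[[-2,-2,202],[0,0,0],1]]' 60
```

```text
t: 12.58
eef_pos: [0.5619, -0.0313, 0.0922]
tool_rot: [0.001, 0.158, 0.987, 0.0]
contact_force: [-0.9, 0.2, 6.8]
gripper_width: 0.288
```

```bash
python3 -m handwheel '[[[0,0,-10],[0,0,0],1],[[0,0,-30],[0,0,0],1],[[0,0,-55],[0,0,0],1],[[0,0,-80],[0,0,0],1],[[0,0,-100],[0,0,0],1],[[0,0,-100],[0,0,0],1],[[0,0,-100],[0,0,0],1]]'
python3 - <<'E'
from h import *
np.set_printoptions(precision=4,suppress=True)
o=readout.get_obs();print(o["eef_pos"],o["gripper_width"],tool([.479,-.2065,.195]))
E
```

```text
t: 13.17
eef_pos: [0.5616, -0.0314, 0.1925]
tool_rot: [0.001, 0.158, 0.987, 0.0]
contact_force: [-0.8, 0.7, -1.3]
gripper_width: 0.285
[ 0.5616 -0.0314  0.1925] 0.28461629374915104 [  23.9248 -192.1264   -2.7574]
```

```bash
python3 -m handwheel '[[[4,-30,0],[0,0,0],1],[[8,-60,0],[0,0,0],1],[[12,-95,0],[0,0,0],1],[[16,-130,0],[0,0,0],1],[[20,-160,0],[0,0,0],1],[[23,-180,0],[0,0,0],1],[[24,-192,0],[0,0,0],1],[[24,-192,0],[0,0,0],1],[[24,-192,0],[0,0,0],1],[[24,-192,0],[0,0,0],1]]'
python3 - <<'E'
from h import *
np.set_printoptions(precision=4,suppress=True)
w=cam("wrist");s=cam("scene")
f=cv2.resize(w["frame"][60:260,150:360,::-1],(472,450),interpolation=3)
g=cv2.resize(s["frame"][130:260,130:225,::-1],(328,450),interpolation=3)
cv2.imwrite("pics/z7.png",np.hstack([f,g]))
e=w["obs"]["eef_pos"];print(e,tool([.479,-.2065,e[2]]))
P=[.479,-.2065,.068]
print(proj(w,P),proj(s,P),"flask low",proj(s,[e[0],e[1],e[2]-.073]),proj(w,[e[0],e[1],e[2]-.041]))
for v in(.037,-.037):
  print(proj(w,[P[0]+v,P[1],.068]),proj(w,[P[0],P[1]+v,.068]),proj(s,[P[0]+v,P[1],.068]),proj(s,[P[0],P[1]+v,.068]))
E
```

```text
t: 14.0
eef_pos: [0.4787, -0.2049, 0.1906]
tool_rot: [-0.001, 0.157, 0.988, 0.0]
contact_force: [0.1, 0.3, -0.9]
gripper_width: 0.285
[ 0.4787 -0.2049  0.1906] [-0.5184 -1.6227  0.2704]
[252.5122 185.835 ] [172.5793 210.0915] flask low [170.8007 193.8281] [254.0377 220.0588]
[265.4192 223.8357] [293.8503 172.8537] [170.8555 219.0566] [187.2624 209.5336]
[238.6273 144.9554] [212.1389 198.5133] [174.193  201.6995] [157.8265 210.652 ]
```

View pics/z7.png

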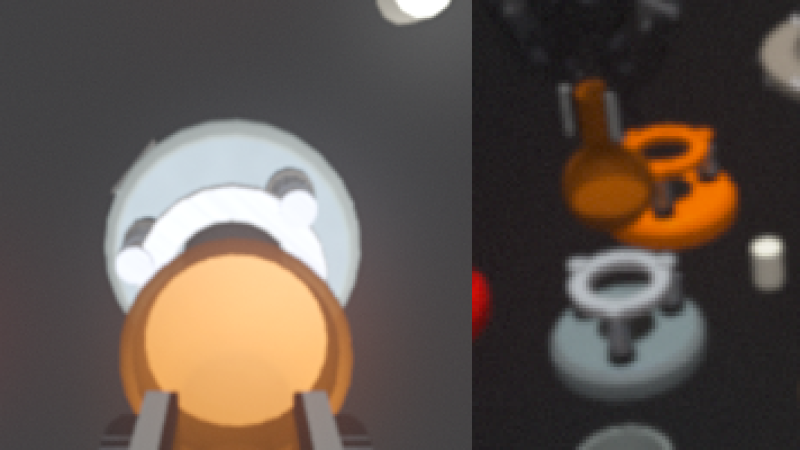

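The bulb is above the steel ring. In the wrist view the ring centre is about (253.5,185) and the bulb about 2 mm off it along tool x and y. I'll correct by (-2,-2) and lower to contact.

```bash
python3 -m handwheel '[[[-2,-2,15],[0,0,0],1],[[-2,-2,30],[0,0,0],1],[[-2,-2,42],[0,0,0],1],[[-2,-2,50],[0,0,0],1],[[-2,-2,50],[0,0,0],1],[[-2,-2,50],[0,0,0],1]]' 90
python3 -m handwheel '[[[0,0,4],[0,0,0],1],[[0,0,7],[0,0,0],1],[[0,0,10],[0,0,0],1],[[0,0,13],[0,0,0],1],[[0,0,13],[0,0,0],1],[[0,0,13],[0,0,0],1]]'
```

```text
t: 14.6
eef_pos: [0.4799, -0.2083, 0.1411]
tool_rot: [-0.0, 0.157, 0.988, 0.0]
contact_force: [0.5, -0.6, -1.2]
gripper_width: 0.28
t: 15.1
eef_pos: [0.4802, -0.2088, 0.1286]
tool_rot: [0.0, 0.158, 0.987, 0.0]
contact_force: [-1.0, 2.2, 4.1]
gripper_width: 0.283
```

```bash
python3 -m handwheel '[[[0,1,2],[0,0,0],1],[[0,1,5],[0,0,0],1],[[0,1,8],[0,0,0],1],[[0,1,8],[0,0,0],1],[[0,1,8],[0,0,0],1]]'
python3 -m handwheel '[[[0,0,2],[0,0,0],1],[[0,0,5],[0,0,0],1],[[0,0,8],[0,0,0],1],[[0,0,8],[0,0,0],1],[[0,0,8],[0,0,0],1],[[0,0,8],[0,0,0],1]]'
python3 - <<'E'
from h import *
np.set_printoptions(precision=4,suppress=True)
w=cam("wrist");s=cam("scene");o=readout.get_obs();e=o["eef_pos"]
print(e,o["contact_force"],o["gripper_width"])
f=cv2.resize(w["frame"][60:260,150:360,::-1],(472,450),interpolation=3)
g=cv2.resize(s["frame"][150:260,130:225,::-1],(328,380),interpolation=3)
g=cv2.copyMakeBorder(g,0,70,0,0,0)
cv2.imwrite("pics/z8.png",np.hstack([f,g]))
E
```

```text
t: 15.52
eef_pos: [0.48, -0.2074, 0.1203]
tool_rot: [-0.0, 0.158, 0.988, 0.0]
contact_force: [-1.7, 2.6, 7.2]
gripper_width: 0.278
t: 16.02
eef_pos: [0.4801, -0.2073, 0.1127]
tool_rot: [-0.0, 0.158, 0.987, 0.001]
contact_force: [-2.4, 3.2, 10.0]
gripper_width: 0.283
[ 0.4801 -0.2073  0.1127] [-2.1652  3.2617 10.5459] 0.2791471341360825
```

View pics/z8.png

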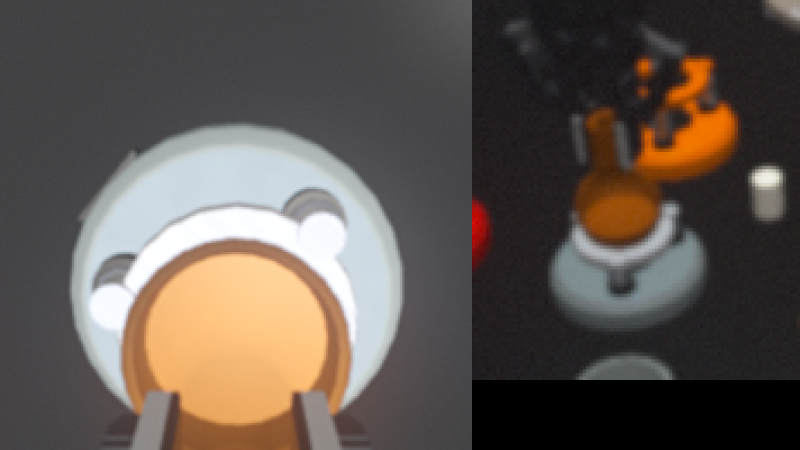

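The bulb sits in the grey ring, which is visibly lowered, and z-force has risen at about 0.37 N/mm, matching the springs. There is about 4 N of side load, so I'll centre slightly (+2,+1).

```bash
python3 -m handwheel '[[[1,0.5,0],[0,0,0],1],[[2,1,0],[0,0,0],1],[[2,1,0],[0,0,0],1],[[2,1,0],[0,0,0],1],[[2,1,0],[0,0,0],1]]'
```

```text
t: 16.53
eef_pos: [0.4797, -0.2069, 0.1133]
tool_rot: [0.001, 0.158, 0.987, -0.0]
contact_force: [-0.6, -0.5, 9.2]
gripper_width: 0.278
```

The side load is gone, and 9.2 N vertical corresponds to about 18 mm of travel. Last check is the bystanders and rod against the first picture, with a short settle.

```bash
python3 -m handwheel '[[[0,0,0],[0,0,0],1],[[0,0,0],[0,0,0],1],[[0,0,0],[0,0,0],1],[[0,0,0],[0,0,0],1]]'
python3 - <<'E'
from h import *
s=cam("scene")
for t in ["holder","reagent","beaker","conical","weight","wash","vial","rod_center"]:
    print(t,[(round(d["score"],2),np.round(d["rect"]).astype(int).tolist()) for d in viewer.search_frame(s,t)[:2]])
a=cv2.imread("pics/scene.png")[150:310,60:470];b=s["frame"][150:310,60:470,::-1]
cv2.imwrite("pics/end.png",cv2.resize(np.vstack([a,b]),None,fx=1.8,fy=1.8,interpolation=3))
E
```

```text
t: 16.87
eef_pos: [0.4797, -0.2069, 0.1133]
tool_rot: [0.001, 0.158, 0.987, -0.0]
contact_force: [-0.9, 0.0, 8.5]
gripper_width: 0.28
holder [(0.7, [335, 216, 30, 49])]
reagent [(0.76, [340, 260, 26, 48]), (0.64, [174, 228, 42, 32])]
beaker [(0.82, [174, 273, 28, 43])]
conical [(0.62, [96, 275, 34, 48])]
weight [(0.53, [286, 202, 10, 13])]
wash [(0.57, [436, 250, 36, 62])]
vial [(0.41, [332, 216, 27, 50])]
rod_center [(0.49, [345, 189, 3, 24]), (0.46, [175, 219, 32, 30])]
```

View pics/end.png

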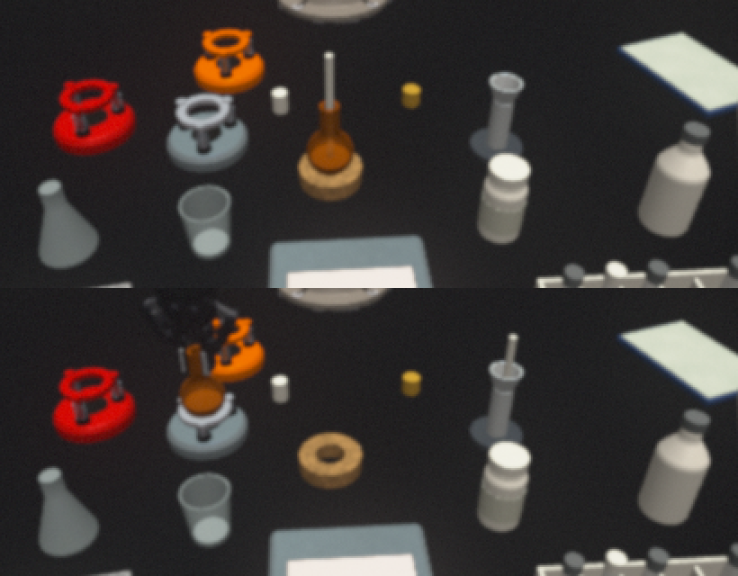

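The before/after view shows all bystanders unmoved, the rod in the holder and the flask pressed into the grey mixer's ring.

```bash
python3 -c "
from station import bot; print(bot.hand_in())"
```

```text
the job is handed in; nothing more can be done
None
```

The job is handed in, at about 17 s of the 61 s allowed. I moved the rod into the holder and let it go. Then I took the flask by its neck, set its bulb in the grey mixer's ring, and pressed and held it there.

- **Rod:** its top showed within about 3 pixels of where a fully bottomed rod should appear, and it was still standing in the holder at the end.
- **Press:** I estimate about 18 mm of the 22 mm travel from the tool height, and 16–18 mm from the vertical force (8.5–9.2 N). Both are well past the 11 mm half-way mark, but the ring's travel was not measured directly.
- **Side load:** pressing first put about 4 N sideways on the flask. A small recentring brought that to 1 N or less.
- **Bystanders:** the last picture matches the first, with nothing moved. The vial detector reported the holder instead of the vial at the end, so I checked the vial by eye.

I viewed 10 pictures, exactly the budget.

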